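# Push a worn bushing out of its bearing block from below

### The job

Push the brass bushing up out of the blue bearing block from below: take the yellow C-shaped push-out tool by its black grip, slide its foot under the block and lift, so that its steel tip passes through the access hole and raises the bushing until most of it stands out of the top. Then stand the push-out tool back upright on its black mat, and pull the raised bushing out and set it standing upright in the grey tray. Leave the two rolls of tape where they are.

Things in the scene. Friction and masses are not known exactly. Their poses are not given: they have to be found in the camera images.
- block: blue bearing block fixed to the bench, 100 (x) by 80 (y) by 95 mm high; origin on the bench under its centre, z up. Bolted flanges reach 63 mm to either side in x, 15 mm high. Under its deck a tunnel runs along its y axis, open at both ends, 60 mm wide and 56 mm high; enter from -y, the mat's side. A bore for the bushing, 33 mm wide, is sunk from the top, on the z axis
- block_hole (a point): centre of the lower mouth of the access hole, on the block's axis, 56 mm above the bench; axes as the block's. The hole, 20 mm wide, leads up through the bore's ledge, whose top is at height 62 mm and carries the bushing
- bushing_center (a point): centre (half-way up, on the axis) of the brass bushing, a cylinder 32 mm in diameter and 32 mm high, 80 g; its z is the cylinder's axis. At first its top is 1 mm below the block's top. Two spring plungers near the top of the bore (height 90 mm) squeeze it: it takes about 4 to 10 N to slide it, and it stays at the height where it is left
- bushing: the same bushing; origin at the centre of its lower face, 16 mm below bushing_center. Its small dark bore (9 mm) is too narrow for the tool's tip
- push_tool: yellow C-shaped push-out tool, 220 g, 193 mm high; origin on its underside, straight below tip and grip; it points along its +y. The foot, 36 mm wide and 8 mm thick, runs from y = +16 to -84 mm; a cross-piece 64 mm wide at y = -64 to -90; an upright, 20 mm wide, at y = -64 to -78; the upper arm goes back from it over the tip, at heights 134 to 148 mm. It stands on the mat at first
- tool_tip (a point): centre of the top of the tool's upright steel tip, 40 mm above the tool's underside, 12 mm in diameter, 32 mm above the foot; axes as the tool's. When the foot's top meets the underside of the block's deck, the bushing has risen 26 mm
- tool_grip (a point): centre of the tool's black upright grip, 20 by 20 mm, 45 mm high (148 to 193 mm above the underside), straight above the tip, sides along the tool's x and y; axes as the tool's. The tool's centre of mass lies about 38 mm to -y of it
- tool_foot (a point): centre of the tool's footprint on its underside, 37 mm to -y of the tip axis
- mat_center (a point): centre of the top of the black rubber mat, 120 mm (x) by 170 mm (y), 3 mm thick, fixed to the bench; axes along its sides
- tray: grey parts tray, fixed, 110 by 110 mm, 18 mm high, walls 4 mm; origin on the bench under its centre; inner floor about 4 mm above the bench
- tape_roll_brown: roll of brown packing tape lying flat, 104 by 111 by 48 mm, origin under its centre; bystander
- masking_roll: roll of pale masking tape lying flat, 96 by 95 by 25 mm, origin under its centre; bystander

How it is judged:
On the way:
1. the push-out tool's tip has raised the bushing at least 12 mm in its bore, from below (z of bushing in the frame of block above 0.074 m and horizontal distance between bushing and block below 0.006 m and contact force between push_tool and bushing above 0.3 N and z of tool_tip in the frame of block above 0.07 m and horizontal distance between tool_tip and block below 0.01 m), for 0.1 s.
At the end, for the whole second after the job is handed in: The bushing stands upright (within 0.15 rad) on the tray floor, within 40 mm of the tray centre along each tray axis; the push-out tool stands upright (within 0.1 rad) on the mat, its foot centre within 45 mm of the mat centre; both at rest and released (horizontal distance between tool_foot and mat_center below 0.045 m and height (world z) of tool_foot below 0.007 m and angle between push_tool's own z axis and vertical below 0.1 rad and linear speed of each of push_tool, bushing below 0.02 m/s and x of bushing in the frame of tray between -0.04 and 0.04 m and y of bushing in the frame of tray between -0.04 and 0.04 m and height (world z) of bushing below 0.01 m and angle between bushing's own z axis and vertical below 0.15 rad); the robot touches nothing.
It fails at once if the roll of tape is moved more than 25 mm (distance of tape_roll_brown from where it was at the start of the episode above 0.025 m).
It fails at once if the masking tape is moved more than 25 mm (distance of masking_roll from where it was at the start of the episode above 0.025 m).
It also fails if it takes over 59 s, if anything falls off the work surface, if the arm or the gripper's body presses on something with over 40 N, if the wrist force passes 120 N, or if a joint passes its speed limit or range.

### The arm

A 6-joint arm with a two-finger parallel gripper is mounted at the origin on the work surface; the furniture and walls round the work are solid. World frame = base frame: x ahead of the robot, y to its left, z up, the work surface at z = 0. Lengths are in m, angles in rad, forces in N, time in s.
With the tool pointing down it reaches from about 0.35 to 0.85 m from the base axis. Payload 8.1 kg.
Tool frame: the origin (TCP) lies midway between the tips of the shut fingers; the grasp point (between the pads) lies 19 mm behind it (robot.grip_point_offset is the distance from the TCP to the grasp point, in m); z points along the fingers, y is the line along which they close (so a half turn about z gives the same grasp; the last joint's range is limited). The gripper opens to 93 mm and grips with 3 to 60 N. Pads are 15 mm wide; open, the fingers measure 128 mm over their backs; the gripper's body (75 mm by 188 mm) begins 65 mm behind the grasp point.
Start: joints at [-1.35, 0.13, 1.488, -0, 1.523, -0.085], TCP at [0.181, -0.572, 0.192] pointing down, gripper open.
Joint ranges: [-2.96, 2.96], [-0.89, 2.26], [0.02, 2.5], [-1.34, 4.48], [0, 2.73], [-2.66, 2.66]. Speed limits (rad/s): [2.39, 2.39, 2.79, 3.14, 3.14, 3.14].

### API

Orientations are given as a rotation vector (axis times angle).
In Python, from plant import robot, read_camera, job gives the robot as it stands.
- The arm moves only by the shell command python3 -m inch 'ROWS' [FORCE]. ROWS is JSON, one flat list of numbers, 5 for each row, row after row: the shift along the world's x, y, z in mm, then the turn about the world's z in degrees, then the opening in per cent of the stroke, from 0 (shut) to 100 (fully open). In form: [dx, dy, dz, yaw, hand, dx, dy, dz, yaw, hand, ...]. A call has 1 to 10 rows; each row is the pose to reach, as a shift and turn from the pose commanded when the call began; what a row does not reach only later rows make up. A row lasts 1/12 s, in which the tool goes at most 41.7 mm and 7.16 degrees, less where a joint would pass 70% of its speed; a pose out of reach is approached as far as the arm can. A call with a gripper value outside its range is refused whole. The fingers move at their own pace and stop on an object; FORCE is the grip in N (left out, the last holds). Time passes only in rows, so rows that repeat a pose let the fingers close. It gives the time, the measured TCP pose, the force, the opening and the grip force at its end, in the units of the state.
- robot.read_state(): the state, without advancing time (a new reading comes with each control period).
- read_camera(name): name is "scene" or "top" or "wrist"; returns a dict with "image" (400x640x3 uint8, blue, green, red), "K" (3x3 intrinsics, pixels), "extrinsics" (4x4, takes a point from world to camera coordinates); the wrist camera has in their place "mount" (4x4, takes a point from camera to tool coordinates, whose origin is the TCP and whose axes are the flange's). Camera axes: x right, y down, z forward; pixel columns grow to the right and rows downward; lengths in m; the calibration is good to about 2 mm. A picture is of the moment at which its call begins: read the wrist's pose just before it. There is no depth.
- job.close_job(): hands the job in; it is judged then, once.
The state is a dict: "t": time; "q": joint angles; "dq": joint speeds; "joint_torque": joint torques, N m; "tool_pos": TCP position; "orientation": TCP orientation; "force": force on the tool from outside, world axes, zero at the start; "wrist_torque": the same for the moment, N m; "opening": finger opening in m; "gripper_force": force on a finger pad.
Only numpy, scipy, OpenCV 4.12 (cv2) and the standard library are available. Lean on these libraries where they do the work, as an engineer would, in place of code of your own. Each camera call takes 0.05 s, during which the arm holds its last target. There are 200 camera calls.

## Working session

There is one attempt and no reset: what is moved stays moved. The work goes in short steps, Python scripts to look and compute and a shell command to move; the robot and the scene stay as the last step left them, time stands still between calls to the robot, and variables do not carry over. Pictures are saved under pics/ and viewed, at most 10 in all, crops included, and the job is handed in when it is done.

```bash
mkdir -p pics; cat > h.py <<'E'
import numpy as np, cv2
from plant import robot, read_camera, job
from scipy.spatial.transform import Rotation as R
def cam(name):
    s=robot.read_state(); c=read_camera(name)
    if name=="wrist":
        T=np.eye(4); T[:3,:3]=R.from_rotvec(s["orientation"]).as_matrix(); T[:3,3]=s["tool_pos"]
        c["W"]=T@np.array(c["mount"])
    else: c["W"]=np.linalg.inv(np.array(c["extrinsics"]))
    return c
def ray(c,u,v):
    d=c["W"][:3,:3]@np.linalg.solve(np.array(c["K"]),[u,v,1.]); return c["W"][:3,3],d
def onz(c,u,v,z):
    o,d=ray(c,u,v); return o+d*(z-o[2])/d[2]
def proj(c,p):
    q=np.linalg.inv(c["W"])@np.append(p,1); q=np.array(c["K"])@q[:3]; return q[:2]/q[2]
E
python3 - <<'E'
from h import *
for n in("scene","top"):
    c=cam(n); cv2.imwrite(f"pics/{n}0.png",c["image"]); print(n,c["W"].round(3).tolist(),np.array(c["K"]).round(1).tolist())
E
```

```text
scene [[0.536, -0.33, 0.777, -0.218], [-0.844, -0.207, 0.495, -0.544], [-0.003, -0.921, -0.39, 0.46], [0.0, 0.0, 0.0, 1.0]] [[390.0, 0.0, 321.1], [0.0, 390.0, 200.7], [0.0, 0.0, 1.0]]
top [[0.016, -0.996, 0.092, 0.382], [-1.0, -0.016, 0.002, -0.133], [-0.001, -0.092, -0.996, 0.982], [0.0, 0.0, 0.0, 1.0]] [[422.0, 0.0, 322.9], [0.0, 422.0, 199.2], [0.0, 0.0, 1.0]]
```

View pics/scene0.png

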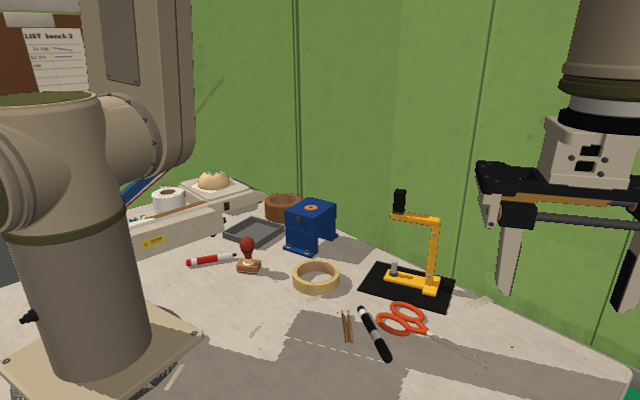

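View pics/top0.png

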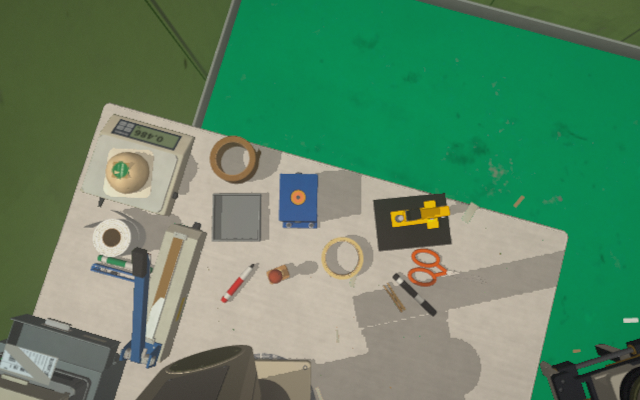

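The scene view shows the tool on the mat at right (black grip at about (400,198)), its arm pointing towards the block. In the top view the bushing is at (298,198), the mat centre near (412,222), the tray at (238,217), the brown roll at (234,160) and the masking roll at (343,258).

```bash
python3 - <<'E'
from h import *
c=cam("top"); im=c["image"]; cv2.imwrite("pics/top_crop.png",cv2.resize(im[130:290,190:480],None,fx=2.75,fy=2.75,interpolation=cv2.INTER_CUBIC))
hsv=cv2.cvtColor(im,cv2.COLOR_BGR2HSV)
def big(m,roi):
    z=np.zeros(m.shape,np.uint8); x0,y0,x1,y1=roi; z[y0:y1,x0:x1]=m[y0:y1,x0:x1]
    cs,_=cv2.findContours(z,cv2.RETR_EXTERNAL,cv2.CHAIN_APPROX_NONE); return max(cs,key=cv2.contourArea)
def rect(name,m,roi,z):
    k=big(m,roi); P=np.array([onz(c,*(p[0]),z)[:2] for p in k],np.float32)*1000
    r=cv2.minAreaRect(P); print(name,np.round(r[0],1),np.round(r[1],1),round(r[2],1), "px",cv2.minAreaRect(k)[0])
H,S,V=cv2.split(hsv)
mat=cv2.morphologyEx(((V<60)|((H>15)&(H<35)&(S>150))).astype(np.uint8),cv2.MORPH_OPEN,np.ones((3,3)))
rect("mat",((V<60)).astype(np.uint8),(365,185,456,255),.003)
rect("mat+tool",mat,(365,185,456,255),.003)
blue=((H>100)&(H<125)&(S>130)).astype(np.uint8)
rect("blocktop",blue,(270,165,330,240),.095)
br=((H>3)&(H<22)&(S>120)).astype(np.uint8)
rect("bush",br,(285,185,312,212),.094)
rect("foot/tool",((H>15)&(H<35)&(S>150)).astype(np.uint8),(365,185,470,255),.148)
gr=((S<60)&(V<140)).astype(np.uint8)
rect("tray",gr,(205,185,270,245),.018)
E
```

```text
mat [ 456.4 -337.7] [ 53.1 158.6] 6.8 px (411.4759216308594, 207.68040466308594)
mat+tool [ 444.5 -356.3] [ 80.  137.5] 6.3 px (419.5885925292969, 212.94483947753906)
blocktop [468.2 -78.7] [97.6 76.2] 0.9 px (298.0, 197.0)
bush [468.1 -77.6] [29.7 27.5] 1.2 px (297.5, 197.0)
foot/tool [ 433.1 -323.1] [ 55.4 116.9] 0.9 px (419.5, 214.0)
tray [428.7  64.9] [107.5 112.1] 0.9 px (236.5, 216.5)
```

View pics/top_crop.png

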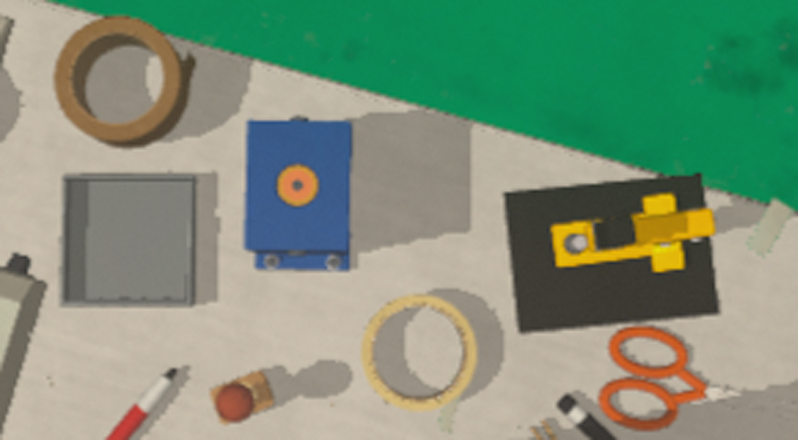

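The crop (2.75x, offset (190,130)) shows the foot's front edge at (553,246), the steel tip at (577,241), the cross-piece centred near (664,232), and mat corners at (504,192), (701,174), (719,312) and (520,332).

```bash
python3 - <<'E'
from h import *
c=cam("top"); f=lambda u,v,z:(1000*onz(c,190+(u+.5)/2.75-.5,130+(v+.5)/2.75-.5,z)).round(1)
m=np.array([f(*p,.003) for p in((504,192),(701,174),(719,312),(520,332))]);print("mat",m.mean(0),np.degrees(np.arctan2(*(m[0]-m[1])[[0,1]]*[-1,1])))
print("tip",f(577,241,.043),"front",f(553,246,.011),"cross",f(659,208,.011),f(667,258,.011),f(664,232,.011))
print("griptop",f(615,234,.196))
s=robot.read_state();print(s["tool_pos"],R.from_rotvec(s["orientation"]).as_matrix().round(3).tolist(),s["opening"])
sc=cam("scene")
for p in((.44,-.31,.196),):print(proj(sc,p))
hsv=cv2.cvtColor(sc["image"],cv2.COLOR_BGR2HSV);g=(hsv[...,2]<45)[180:222,385:412];v,u=np.nonzero(g);print("grip px",u.min()+385,u.max()+385,v.min()+180,v.max()+180,u.mean()+385,v.mean()+180)
E
```

```text
mat [ 424.525 -338.3      3.   ] 6.1857560565376355
tip [ 431.3 -302.4   43. ] front [ 428.5 -288.1   11. ] cross [ 461.8 -376.9   11. ] [ 420.  -383.3   11. ] [ 441.7 -381.    11. ]
griptop [ 428.4 -300.6  196. ]
[ 0.18057285 -0.57178015  0.19117035] [[0.954, 0.301, -0.0], [0.301, -0.954, 0.001], [0.0, -0.001, -1.0]] 0.0930729321909958
[404.49336013 188.71454056]
grip px 393 405 189 212 398.83984375 200.62109375
```

```bash
python3 -m inch '[0,0,40,0,100, 0,0,80,0,70, 248,270,80,-10,60, 248,270,80,-10,60, 248,270,80,-10,60, 248,270,80,-10,60, 248,270,80,-10,60, 248,270,80,-10,60, 248,270,80,-10,60, 248,270,80,-10,60]' 20; python3 -m inch '[248,270,80,-10,60]' >/dev/null; echo; python3 - <<'E'
from h import *
print(robot.read_state()["tool_pos"],robot.read_state()["t"])
E
```

```text
t: 1.08
tool_pos: [0.4069, -0.3251, 0.272]
orientation: [3.135, 0.206, 0.0]
force: [0.1, -0.3, 0.1]
opening: 0.0558
gripper_force: 0.0

[ 0.4316278  -0.29716987  0.27834233] 1.1667
```

```bash
python3 -m inch '[0,0,0,0,60]'; python3 - <<'E'
from h import *
c=cam("wrist");cv2.imwrite("pics/w1.png",c["image"])
s=robot.read_state();print(s["tool_pos"],R.from_rotvec(s["orientation"]).as_matrix().round(3).tolist())
print(c["W"].round(3).tolist(), proj(c,[.429,-.301,.196]))
E
```

```text
t: 1.25
tool_pos: [0.4349, -0.2952, 0.2811]
orientation: [-3.141, -0.021, -0.005]
force: [-0.2, 0.5, 0.8]
opening: 0.0559
gripper_force: 0.0
[ 0.43312864 -0.29745618  0.28065112] [[1.0, 0.022, 0.001], [0.022, -1.0, -0.0], [0.001, 0.0, -1.0]]
[[0.013, -0.954, -0.299, 0.519], [-1.0, -0.012, -0.003, -0.294], [-0.0, 0.299, -0.954, 0.473], [0.0, 0.0, 0.0, 1.0]] [319.8598559  201.35588291]
```

View pics/w1.png

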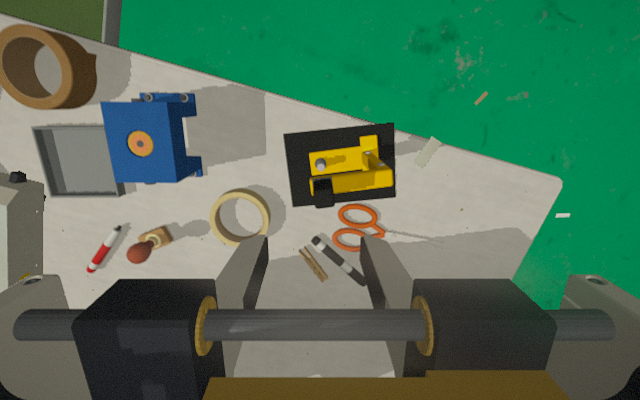

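The wrist view shows the grip's dark top near (323,186), the tip at (320,164), the bushing at (140,144) and the masking roll at (240,217).

```bash
python3 - <<'E'
from h import *
c=cam("wrist");im=c["image"];cv2.imwrite("pics/w1c.png",cv2.resize(im[115:215,275:405],None,fx=6,fy=6,interpolation=cv2.INTER_CUBIC)); 
a=im[170:212,308:340].max(2); print(a[::2,::2])
for p,z in(((323,186),.196),((320,163),.043),((140.5,143.5),.094)):print(p,onz(c,*p,z).round(4))
E
```

```text
[[ 34 211 212 214 215 207 209 215 213 214 215 217 213 204 189 178]
 [ 33 210 217 214 210 200 186 177 165 142  97  64  56  68  85  95]
 [ 44  93  86  66  63  80  93  98 107 103 105 124 129 133 135 144]
 [111 111  98  99  89  88  75  56  53  66  75 155 163 161 165 167]
 [183  87  68  51  44  22  13  25  17  18  48 163 169 172 169 171]
 [214 106   7  22  27  23  25  23  31  22   9 161 170 168 172 170]
 [208 120  17  19  23  20  29   8  24   8  19 150 169 169 168 171]
 [205 149  22  28  20  23  24  16   7   9  24 128 170 170 168 168]
 [201 151  17  19  20  18   7  19  30  21  19  94 172 168 169 169]
 [177 147  22  32  33  36  31  37  29  31  33  57 171 170 168 170]
 [126 140  33  36  42  40  37  37  39  37  31  28 166 169 164 158]
 [ 64 151  42  39  34  37  36  40  38  30  35  26  70  45  31  34]
 [ 41  71  37  35  46  36  41  35  46  40  34  21  42  40  40  34]
 [ 43  32  41  40  32  42  40  38  44  41  34  24  37  37  35  36]
 [ 40  40  43  41  46  30  41  41  38  47  37  31  36  35  41  41]
 [ 34  40  40  40  45  40  40  42  41  44  46  36  26  38  39  32]
 [ 39  39  33  37  44  40  40  43  37  44  47  29 132 161 164 175]
 [154 157 101  38  36  42  35  36  32  27  27  95 178 181 180 182]
 [183 185 174  99  88 112 135 153 158 169 177 183 181 180 181 169]
 [182 182 183 185 183 182 183 184 181 184 183 181 182 182 173 172]
 [178 176 176 181 181 182 181 179 180 180 182 181 181 184 167 196]]
(323, 186) [ 0.4427 -0.306   0.196 ]
(320, 163) [ 0.4353 -0.3065  0.043 ]
(140.5, 143.5) [ 0.4649 -0.0815  0.094 ]
```

View pics/w1c.png

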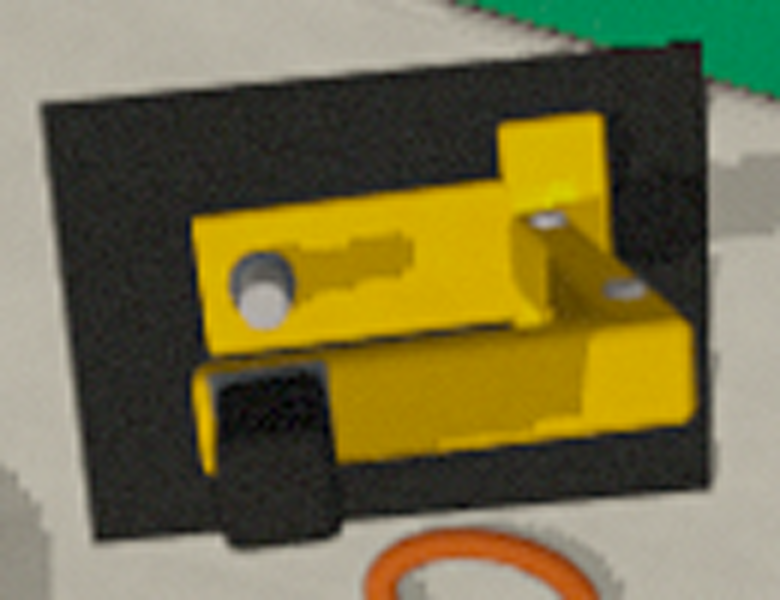

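```bash
python3 -m inch '[-1,-6,0,6,60, -1,-6,0,6,60, -1,-6,-40,6,60, -1,-6,-80,6,60, -1,-6,-100,6,60, -1,-6,-122,6,60, -1,-6,-122,6,60, -1,-6,-122,6,60]' 40; python3 - <<'E'
from h import *
c=cam("wrist");cv2.imwrite("pics/w2.png",c["image"])
s=robot.read_state();print(s["tool_pos"],R.from_rotvec(s["orientation"]).as_matrix().round(3).tolist())
E
```

```text
t: 2.02
tool_pos: [0.4283, -0.306, 0.1567]
orientation: [-3.134, -0.189, 0.004]
force: [0.1, -0.4, 0.7]
opening: 0.0555
gripper_force: 0.0
[ 0.4294465  -0.30671588  0.15858722] [[0.993, 0.121, -0.0], [0.121, -0.993, -0.0], [-0.0, 0.0, -1.0]]
```

View pics/w2.png

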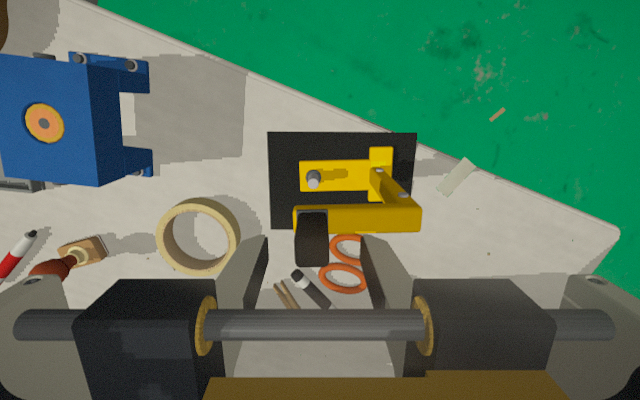

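The grip sits between the open fingers with its top at about (312,256), and the tool is aligned with the gripper. I'm closing on it.

```bash
python3 - <<'E'
from h import *
c=cam("wrist");print(onz(c,312,255,.196).round(4),onz(c,314,177.5,.043).round(4))
E
python3 -m inch '[2,1,0,0,60, 2,1,0,0,0, 2,1,0,0,0, 2,1,0,0,0, 2,1,0,0,0, 2,1,0,0,0, 2,1,0,0,0, 2,1,0,0,0]' 40
```

```text
[ 0.4312 -0.3054  0.196 ] [ 0.4394 -0.3058  0.043 ]
t: 2.78
tool_pos: [0.432, -0.3048, 0.1578]
orientation: [-3.135, -0.194, -0.0]
force: [0.8, -0.1, 0.0]
opening: 0.0194
gripper_force: 39.9
```

```bash
python3 -m inch '[0,0,6,0,0, 0,0,12,0,0, 12,40,12,-4,0, 24,80,12,-7,0, 34,110,12,-7,0, 34,130,12,-7,0, 34,130,12,-7,0, 34,130,12,-7,0]' 40;  python3 - <<'E'
from h import *
c=cam("wrist");cv2.imwrite("pics/w3.png",c["image"])
t=cam("top");im=t["image"][150:250,255:400];cv2.imwrite("pics/w3t.png",cv2.resize(im,None,fx=5,fy=5,interpolation=cv2.INTER_CUBIC))
s=robot.read_state();print(s["tool_pos"],R.from_rotvec(s["orientation"]).as_matrix().round(3).tolist())
E
```

```text
t: 3.45
tool_pos: [0.4662, -0.1741, 0.1704]
orientation: [3.141, 0.006, 0.001]
force: [0.4, -0.2, -1.9]
opening: 0.0195
gripper_force: 39.9
[ 0.46598488 -0.17559841  0.17027263] [[1.0, 0.001, 0.0], [0.001, -1.0, -0.001], [0.0, 0.001, -1.0]]
```

View pics/w3.png

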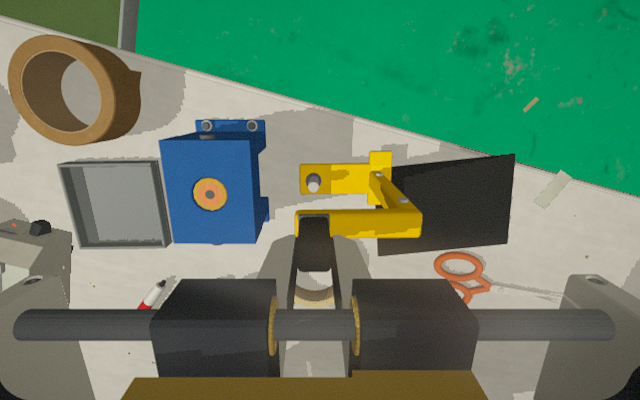

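The tool hangs level and is aligned with the block. The tip top is at (314,183) and the bushing's centre at (210,194).

```bash
python3 - <<'E'
from h import *
c=cam("wrist");im=c["image"];hsv=cv2.cvtColor(im,cv2.COLOR_BGR2HSV)
H,S,V=cv2.split(hsv);r=hsv[170:220,185:236];m=((r[...,0]<25)&(r[...,1]>90)).astype(np.uint8)
k=max(cv2.findContours(m,0,1)[0],key=cv2.contourArea);e=cv2.fitEllipse(k);b=np.array(e[0])+[185,170];print(e,b,onz(c,*b,.094).round(4))
print(im[168:200:2,300:330:2].mean(2).astype(int))
for p in((314,183),(314,185)):print(onz(c,*p,.0555).round(4))
# tool foot edge line and block edge yaw
f=lambda u,v,z:onz(c,u,v,z)
bl=((H>100)&(H<125)&(S>130)).astype(np.uint8)[100:270,140:290]
t=cam("top");h=cv2.cvtColor(t["image"],cv2.COLOR_BGR2HSV)[185:210,285:312];m=((h[...,0]<22)&(h[...,1]>110)).astype(np.uint8)
k=max(cv2.findContours(m,0,1)[0],key=cv2.contourArea);e=cv2.fitEllipse(k);b=np.array(e[0])+[285,185];print("top",onz(t,*b,.094).round(4))
E
```

```text
((22.959867477416992, 23.5517520904541), (30.472938537597656, 34.374488830566406), 122.03267669677734) [207.95986748 193.55175209] [ 0.4703 -0.0776  0.094 ]
[[100 112 111 112 112 114 113 113 114 112 113 114 111 113 114]
 [100 112 110 111 111 113 114 113 113 112 113 113 112 112 111]
 [ 98 112 113 110 111 115  99 102 115 111 112 113 111 112 111]
 [103 112 112 112  97  61  69  64  56  96 112 112 112 111 113]
 [106 112 111  98  68  78  90  92  78  69  99 109 111 113 112]
 [105 112 113  86  72  93 100 100 109  82  81 113 112 112 112]
 [ 99 112 115  82  80 101 104  99 103  93  74 110 111 112 113]
 [ 99 112 113  86 104 138 161 163 124  92  75 112 111 112 113]
 [113 111 110  95 133 188 186 189 188 119  97 113 112 111 112]
 [112 111 112 114 185 186 187 185 185 159 111 112 111 112 112]
 [117 112 114 113 176 189 189 187 187 153 112 111 110 111 110]
 [112 113 111 112 128 191 187 187 183 127 110 111 110 110 110]
 [114 112 113 111 112 112 153 153 111 111 112 113 109 111 109]
 [147 124 122 122 140 144 139 141 143 147 146 148 146 143 144]
 [155 154 156 157 154 154 156 155 154 154 154 155 155 157 156]
 [153 155 153 154 155 154 152 151 154 149 153 172 178 178 180]]
[ 0.4703 -0.1759  0.0555]
[ 0.4681 -0.1759  0.0555]Traceback (most recent call last):
  File "<stdin>", line 11, in <module>
ValueError: max() iterable argument is empty
```

View pics/w3t.png

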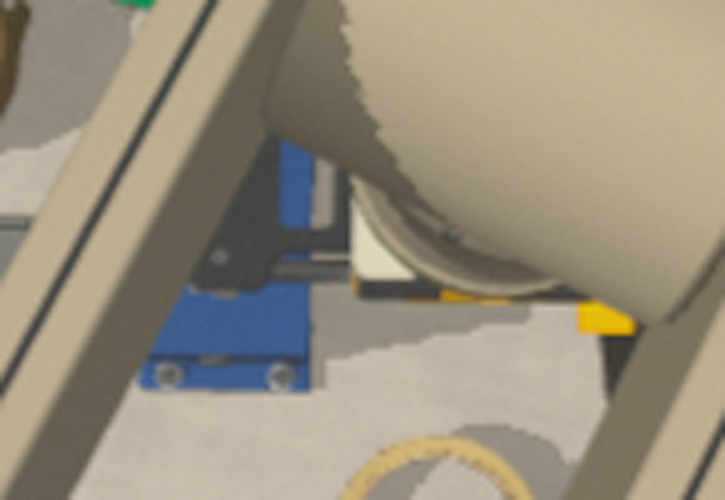

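```bash
python3 -m inch '[3,0,-8,0,0, 3,20,-8,0,0, 3,45,-8,0,0, 3,70,-8,0,0, 3,90,-8,0,0, 3,97,-8,0,0, 3,97,-8,0,0, 3,97,-8,0,0]' 40;  python3 - <<'E'
from h import *
c=cam("wrist");cv2.imwrite("pics/w4.png",c["image"])
s=robot.read_state();print(s["tool_pos"],s["force"])
hsv=cv2.cvtColor(c["image"],cv2.COLOR_BGR2HSV)
m=((hsv[...,0]<14)&(hsv[...,1]>110)&(hsv[...,2]>120)).astype(np.uint8)
for k in cv2.findContours(m,0,1)[0]:
  if cv2.contourArea(k)>150: x=cv2.boundingRect(k);print(x,onz(c,x[0]+x[2]/2-.5,x[1]+x[3]/2-.5,.094).round(4))
E
```

```text
t: 4.32
tool_pos: [0.469, -0.0786, 0.1615]
orientation: [3.141, 0.002, -0.0]
force: [-0.2, -0.0, -1.4]
opening: 0.0197
gripper_force: 39.9
[ 0.46897779 -0.07893369  0.16161285] [-0.65801368 -0.44380264 -2.55064185]
(496, 257, 69, 52) [ 0.3842 -0.2924  0.094 ]
(301, 191, 24, 18) [ 0.4702 -0.0774  0.094 ]
```

View pics/w4.png

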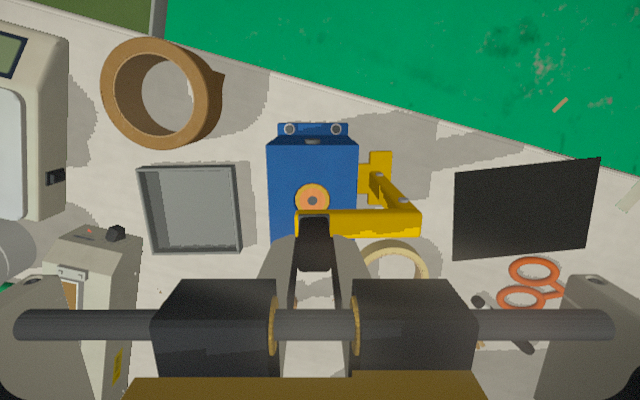

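The foot is in the tunnel and the tip axis is under the bushing, whose bore is at about (312,201). I'm lifting now.

```bash
python3 -m inch '[0,1,6,0,0, 0,1,10,0,0, 0,1,14,0,0, 0,1,18,0,0, 0,1,22,0,0, 0,1,26,0,0, 0,1,26,0,0]' 50
```

```text
t: 4.95
tool_pos: [0.4694, -0.0771, 0.1889]
orientation: [3.141, 0.001, 0.002]
force: [0.6, 0.0, -1.6]
opening: 0.0196
gripper_force: 49.9
```

```bash
python3 -m inch '[0,0,4,0,0, 0,0,7,0,0, 0,0,10,0,0]' 50; python3 -m inch '[0,0,2,0,0, 0,0,3,0,0]';  python3 - <<'E'
from h import *
c=cam("wrist");cv2.imwrite("pics/w5.png",c["image"][120:320,200:460])
s=robot.read_state();print(s["tool_pos"],s["force"])
E
```

```text
t: 5.2
tool_pos: [0.4687, -0.0768, 0.1978]
orientation: [-3.141, -0.002, 0.001]
force: [0.7, -0.1, -8.2]
opening: 0.0192
gripper_force: 49.9
t: 5.37
tool_pos: [0.469, -0.0769, 0.2011]
orientation: [3.142, 0.002, 0.0]
force: [-0.1, 0.4, -6.7]
opening: 0.0192
gripper_force: 49.9
[ 0.46905528 -0.07694821  0.20128942] [-0.59790844  0.27166626 -2.771649  ]
```

View pics/w5.png

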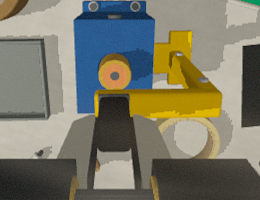

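The bushing now stands about 24 mm out of the block. Next I lower the tip, back out, and return to the mat.

```bash
python3 -m inch '[0,0,2,0,0, 0,0,-10,0,0, 0,0,-25,0,0, 0,0,-39,0,0, 0,0,-39,0,0, 0,0,-39,0,0, 0,-30,-39,0,0, 0,-60,-39,0,0, 0,-95,-39,0,0, 0,-95,-39,0,0]' 50; python3 -m inch '[0,-15,6,0,0, -10,-40,11,3,0, -25,-80,11,7,0, -35,-110,11,7,0, -42,-130,11,7,0, -42,-130,11,7,0, -42,-130,11,7,0]';  python3 - <<'E'
from h import *
c=cam("wrist");cv2.imwrite("pics/w6.png",c["image"])
s=robot.read_state();print(s["tool_pos"],s["force"])
E
```

```text
t: 6.25
tool_pos: [0.4694, -0.1774, 0.1635]
orientation: [3.138, -0.003, 0.003]
force: [0.2, 0.2, -1.6]
opening: 0.0195
gripper_force: 49.9
t: 6.83
tool_pos: [0.4269, -0.3029, 0.1738]
orientation: [3.135, 0.189, 0.002]
force: [-0.3, -0.1, -2.5]
opening: 0.0191
gripper_force: 49.9
[ 0.42730818 -0.30195083  0.17362265] [-0.76617024 -0.05118226 -0.98547059]
```

View pics/w6.png

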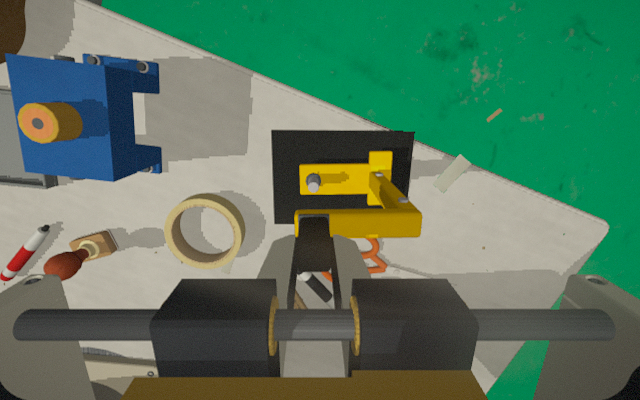

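The tool is over the mat's middle, still held upright, and the bushing stands proud at (40,124). I'm setting it down.

```bash
python3 -m inch '[0,0,-6,0,0, 0,0,-11,0,0, 0,0,-14,0,0, 0,0,-15,0,0, 0,0,-16,0,0, 0,0,-16,0,0]' 50
```

```text
t: 7.38
tool_pos: [0.4277, -0.3008, 0.1581]
orientation: [-3.135, -0.196, -0.002]
force: [-3.2, 5.8, 9.5]
opening: 0.0195
gripper_force: 49.9
```

```bash
python3 -m inch '[0,0,-1,0,60, 0,0,-1,0,60, 0,0,-1,0,60, 0,0,-1,0,60, 0,0,20,0,60, 0,0,57,0,60, 0,0,57,0,60]' 50; python3 -m inch '[8,40,0,-7,60, 16,80,0,-7,60, 24,120,-10,-7,60, 32,160,-20,-7,60, 36,200,-40,-7,60, 41,223,-50,-7,60, 41,223,-50,-7,60, 41,223,-50,-7,60]';  python3 - <<'E'
from h import *
c=cam("wrist");cv2.imwrite("pics/w7.png",c["image"])
s=robot.read_state();print(s["tool_pos"],s["force"])
hsv=cv2.cvtColor(c["image"],cv2.COLOR_BGR2HSV)
m=((hsv[...,0]<14)&(hsv[...,1]>110)&(hsv[...,2]>120)).astype(np.uint8)
for k in cv2.findContours(m,0,1)[0]:
  if cv2.contourArea(k)>150: x=cv2.boundingRect(k);print(x,onz(c,x[0]+x[2]/2-.5,x[1]+x[3]/2-.5,.118).round(4))
print([proj(c,p).round(1).tolist() for p in((.469,-.078,.118),(.429,.065,.018),(.429+.055,.065+.055,.018),(.429-.055,.065+.055,.018),(.429+.055,.065-.055,.018))])
E
```

```text
t: 7.97
tool_pos: [0.4292, -0.3038, 0.2206]
orientation: [3.129, 0.193, 0.01]
force: [0.8, -0.6, 2.3]
opening: 0.0553
gripper_force: 0.0
t: 8.63
tool_pos: [0.4675, -0.0775, 0.163]
orientation: [-3.141, -0.007, 0.002]
force: [0.9, -0.7, 1.4]
opening: 0.0555
gripper_force: 0.0
[ 0.46798418 -0.07877707  0.1638878 ] [ 0.29380749  0.24782686 -0.44983435]
(509, 256, 56, 52) [ 0.3991 -0.2785  0.118 ]
(302, 196, 26, 25) [ 0.4686 -0.078   0.118 ]
[[314.4, 207.5], [193.4, 210.8], [139.0, 164.9], [154.2, 252.4], [236.4, 165.3]]
```

View pics/w7.png

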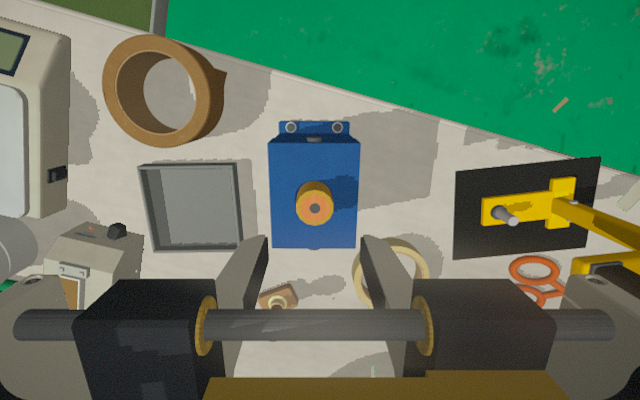

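The tool stands on the mat, the bushing is centred at (314,208) between the fingers, and the projected tray corners match the rim.

```bash
python3 -m inch '[0,1,-20,0,60, 0,1,-40,0,60, 0,1,-55,0,60, 0,1,-65,0,60, 0,1,-65,0,60, 0,1,-65,0,0, 0,1,-65,0,0, 0,1,-65,0,0, 0,1,-65,0,0, 0,1,-65,0,0]' 50; python3 -m inch '[0,0,0,0,0, 0,0,10,0,0, 0,0,20,0,0, 0,0,35,0,0, 0,0,60,0,0, 0,0,60,0,0]'
```

```text
t: 9.52
tool_pos: [0.4685, -0.0781, 0.0997]
orientation: [3.141, 0.002, 0.002]
force: [-0.1, -0.5, 0.5]
opening: 0.027
gripper_force: 0.0
t: 10.02
tool_pos: [0.4709, -0.0787, 0.1651]
orientation: [3.139, 0.002, 0.012]
force: [1.0, -0.4, 1.5]
opening: 0.0005
gripper_force: 0.0
```

```bash
python3 - <<'E'
from h import *
a=cam("wrist")["image"];b=cam("scene")["image"]
cv2.imwrite("pics/w8.png",np.vstack([a[80:300,40:440],cv2.resize(b[170:280,220:420],None,fx=2,fy=2)]))
s=robot.read_state();print(s["tool_pos"],s["force"],s["opening"])
E
```

```text
[ 0.46930708 -0.07827611  0.16119905] [-0.01184895 -0.08079947  0.47013854] 0.0005068751360378146
```

View pics/w8.png

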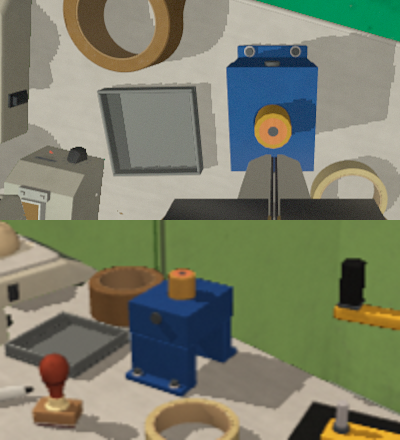

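The bushing still stands proud and upright, so the fingers closed without holding it. I'm triangulating its top height.

```bash
python3 - <<'E'
from h import *
w=cam("wrist");s=cam("scene")
for n,c,box in(("w",w,(285,180,345,235)),("s",s,(290,185,325,225))):
  x0,y0,x1,y1=box;h=cv2.cvtColor(c["image"],cv2.COLOR_BGR2HSV)[y0:y1,x0:x1]
  for lo in(14,25):
    m=((h[...,0]<lo)&(h[...,1]>90)&(h[...,2]>90)).astype(np.uint8)
    k=max(cv2.findContours(m,0,1)[0],key=cv2.contourArea);x=cv2.boundingRect(k);print(n,lo,x[0]+x0,x[1]+y0,x[2:],cv2.contourArea(k))
for z in(.094,.105,.11,.115,.118,.12):print(z,proj(s,[.469,-.078,z]).round(1),proj(w,[.469,-.078,z]).round(1))
print("bore edge",proj(s,[.469,-.078,.095]))
E
```

```text
w 14 300 199 (27, 25) 474.0
w 25 295 184 (37, 45) 1268.5
s 14 306 195 (10, 4) 22.0
s 25 304 194 (14, 16) 174.5
0.094 [310.8 206.7] [313.4 201.6]
0.105 [310.7 202.4] [313.5 205.5]
0.11 [310.7 200.4] [313.5 207.4]
0.115 [310.7 198.4] [313.5 209.3]
0.118 [310.6 197.2] [313.5 210.6]
0.12 [310.6 196.4] [313.5 211.4]
bore edge [310.77612826 206.32972564]
```

```bash
python3 -m inch '[0,0,0,0,60, 0,0,0,0,60, 0,0,0,0,60, 0,0,0,0,60, 0,0,0,0,60, 0,0,0,0,60, 0,0,0,0,60, 0,0,0,0,60, 0,0,-20,0,60, 0,0,-40,0,60]' 50; python3 -m inch '[0,0,-15,0,60, 0,0,-22,0,60, 0,0,-23,0,60, 0,0,-23,0,60]';python3 -m inch '[0,0,0,0,38, 0,0,0,0,38, 0,0,0,0,38, 0,0,0,0,38]';python3 - <<'E'
from h import *
a=cam("wrist")["image"];b=cam("scene")["image"]
cv2.imwrite("pics/w9.png",np.vstack([a[130:300,140:540],cv2.resize(b[130:260,220:420],None,fx=2,fy=2)]))
s=robot.read_state();print(s["tool_pos"],s["force"],s["opening"])
E
```

```text
t: 11.05
tool_pos: [0.4694, -0.0783, 0.1199]
orientation: [3.141, 0.002, 0.006]
force: [-0.4, -0.3, -1.0]
opening: 0.0552
gripper_force: 0.0
t: 11.38
tool_pos: [0.4678, -0.0779, 0.0959]
orientation: [-3.141, -0.002, 0.001]
force: [0.4, -0.1, 1.2]
opening: 0.0562
gripper_force: 0.0
t: 11.72
tool_pos: [0.4685, -0.0781, 0.0967]
orientation: [3.141, 0.002, 0.002]
force: [0.5, 0.8, 0.5]
opening: 0.0368
gripper_force: 0.0
[ 0.46819204 -0.07801707  0.09627219] [-0.57783693  0.20970504 -0.10725278] 0.035555397116746976
```

I've already gone over the 10-picture limit, with 13 viewed, so from here I use numbers only. I'm closing in small steps and checking the readings.

```bash
for i in 1 2; do python3 -m inch '[0,0,0,0,0]' 50 | tail -2; done; python3 -m inch '[0,0,0,0,0, 0,0,0,0,0, 0,0,0,0,0]'
```

```text
opening: 0.0317
gripper_force: 0.0
opening: 0.0263
gripper_force: 0.0
t: 12.23
tool_pos: [0.4679, -0.0779, 0.0958]
orientation: [-3.142, -0.002, 0.0]
force: [0.5, 0.1, 0.3]
opening: 0.0067
gripper_force: 0.0
```

```bash
python3 - <<'E'
from h import *
for n,box in(("wrist",(230,150,420,300)),("scene",(270,150,360,240)),("top",(270,170,330,225))):
  c=cam(n);x0,y0,x1,y1=box;h=cv2.cvtColor(c["image"],cv2.COLOR_BGR2HSV)[y0:y1,x0:x1]
  m=((h[...,0]<25)&(h[...,1]>90)&(h[...,2]>90)).astype(np.uint8)
  for k in cv2.findContours(m,0,1)[0]:
    if cv2.contourArea(k)>8:x=cv2.boundingRect(k);print(n,x[0]+x0,x[1]+y0,x[2:],cv2.contourArea(k))
  print(n,"TCP",proj(c,robot.read_state()["tool_pos"]).round(1))
s=robot.read_state();print(s["opening"],s["gripper_force"],s["tool_pos"])
E
python3 - <<'E'
import cv2,numpy as np
for f,(x0,y0,x1,y1) in(("pics/scene0.png",(296,196,330,216)),):
  pass
import sys; sys.path.insert(0,'.')
from h import *
im=cam("scene")["image"][175:215,290:330];h=cv2.cvtColor(im,cv2.COLOR_BGR2HSV)
for r in range(0,40,2): print(175+r,' '.join('B' if 100<p[0]<125 and p[1]>110 else 'o' if p[0]<25 and p[1]>90 else 'g' if 35<p[0]<90 and p[1]>80 else '.' for p in h[r]))
E
```

```text
wrist 308 250 (13, 17) 171.5
wrist 289 206 (50, 35) 1159.0
wrist TCP [313.9 231.3]
scene 304 195 (14, 15) 150.0
scene 270 193 (32, 17) 346.5
scene 293 150 (33, 5) 39.5
scene TCP [310.5 206.2]
top TCP [297.6 197. ]
0.0004455755927966065 0.0 [ 0.46788062 -0.07790137  0.0958235 ]
175 g g g g g g g g g g g g . . . . . . . . . . . . . . . . . g g g g g g g g g g g
177 g g g g g g g g g g g g . . . . . . . . . . . . . . . . . g g g g g g g g g g g
179 g g g g g g g g g g g g . . . . . . . . . . . . . . . . . g g g g g g g g g g g
181 g g g g g g g g g g g g . . . . . . . . . . . . . . . . . g g g g g g g g g g g
183 g g g g g g g g g g g g . . . . . . . . . . . . . . . . . g g g g g g g g g g g
185 g g g g g g g g g g g g . . . . . . . . . . . . . . . . . g g g g g g g g g g g
187 g g g g g g g g g g g g . . . . . . . . . . . . . . . . . g g g g g g g g g g g
189 g g g g g g g g g g g g g . . . . . . . . . . . . . . . g g g g g g g g g g g g
191 g g g g g g g g g g g g g . . . . . . . . . . . . . . . g g g g g g g g g g g g
193 o o o . g g g g g g g g g g . . . . . . . . . . . . . g g g g 
[... 157 characters left out ...]
 o o g g g g g g g g g g g g
199 o o o o o o o o o o o o g g o o o o o o o o o o o o o o B B . . g g g g g g g g
201 o o o o o o o o o o . B B B o o o o o o o o o o o o o o B B B B B B B B B B B .
203 o o o o o o . B B B B B B B o o o o o o o o o o o o o o B B B B B B B B B B B B
205 o o o . B B B B B B B B B B o o o o o o o o o o o o o o B B B B B B B B B B B B
207 B B B B B B B B B B B B B B o o o o o o o o o o o o o o B B B B B B B B B B B B
209 B B B B B B B B B B B B B B B . . o o o o o o o o . . B B B B B B B B B B B B B
211 B B B B B B B B B B B B B B B B B B B B B B B B B B B B B B B B B B B B B B B B
213 B B B B B B B B B B B B B B B B B B B B B B B B B B B B B B B B B B B B B B B B
```

```bash
python3 - <<'E'
from h import *
c=cam("wrist");im=c["image"][180:290,270:360];h=cv2.cvtColor(im,cv2.COLOR_BGR2HSV)
for r in range(0,110,3): print(180+r,''.join('B' if 100<p[0]<125 and p[1]>110 else 'o' if p[0]<14 and p[1]>90 and p[2]>90 else 'y' if p[0]<30 and p[1]>90 else '#' if p[2]<60 else '.' for p in h[r][::2]))
for z in(.095,.118):print(z,proj(c,[.469,-.078,z]).round(1),proj(c,[.469,-.062,z]).round(1),proj(c,[.485,-.078,z]).round(1),proj(c,[.453,-.078,z]).round(1))
E
```

```text
180 BBBBBBBBBBBBBBBBBBBBBBBBBBBBBBBBBBBBBBBBBBBBB
183 BBBBBBBBBBBBBBBBBBBBBBBBBBBBBBBBBBBBBBBBBBBBB
186 BBBBBBBBBBBBBBBBBBBBBBBBBBBBBBBBBBBBBBBBBBBBB
189 BBBBBBBBBBBBBBBBBBBBBBBBBBBBBBBBBBBBBBBBBBBBB
192 BBBBBBBBBBBBBBBBBBBBBBBBBBBBBBBBBBBBBBBBBBBBB
195 BBBBBBBBBBBBBBBBBBBBBBBBBBBBBBBBBBBBBBBBBBBBB
198 BBBBBBBBBBBBBBBBBBBBBBBBBBBBBBBBBBBBBBBBBBBBB
201 BBBBBBBBBBBBBBBBBBBBBBBBBBBBBBBBBBBBBBBBBBBBB
204 BBBBBBBBBBBBBBBBBBBBBBBBBBBBBBBBBBBBBBBBBBBBB
207 BBBBBBBBBBBBBBBBB.yyyyyyyyBBBBBBBBBBBBBBBBBBB
210 BBBBBBBBBBBBBB.yyyyyyyyyyyyyyBBBBBBBBBBBBBBBB
213 BBBBBBBBBBBBByyyyyyyyyyyyyyyyyyBBBBBBBBBBBBBB
216 BBBBBBBBBBBByyyyyyyyyyyyyyyyyyyyBBBBBBBBBBBBB
219 BBBBBBBBBBByyyyyyyyyyyyyyyyyyyyy.BBBBBBBBBBBB
222 BBBBBBBBBBByyyyyyyyyyyyyyyyyyyyyyBBBBBBBBBBBB
225 BBBBBBBBBB.yyyyyyyyyyyyyyyyyyyyyy.BBBBBBBBBBB
228 BBBBBBBBBByyyyyyyyyyyyooyyyyyyyyyyBBBBBBBBBBB
231 BBBBBBBBBByyyyyyyoooyoooooooyyyyyyBBBBBBBBBBB
234 BBBBBBBBBByyyyyyoooooooooooooyyyyy.BBBBBBBBBB
237 BBBBBBBBBByyyyo......yoy......oyyyyBBBBBBBBBB
240 BBBBBBBBB.y..........#.#..........yBBBBBBBBBB
243 BBBBBBBBB............#.#............BBBBBBBBB

[... 173 characters left out ...]
..#o#.............BBBBBBBB
258 BBBBBBB..............#o#..............BBBBBBB
261 BBBBBB...............#o#..............BBBBBBB
264 BBBBBB...............#y#...............BBBBBB
267 BBBBBB...............#.#...............BBBBBB
270 BBBBB................#B#................BBBBB
273 BBBBB................#B#................BBBBB
276 BBBB.................#B#.................BBBB
279 ###################..#B#..###################
282 ###################..#B#.####################
285 ###################..#B#.####################
288 ###################..#B#.####################
0.095 [314.  229.3] [290.9 229.3] [314.  207.5] [314.  250.2]
0.118 [314.1 244.2] [288.2 244.2] [314.1 220.2] [314.  267.1]
```

Both views put the visible fingertips at z≈0.118 while the TCP reads 0.096. The real tips are therefore about 20 mm short of the stated TCP and closed above the bushing. I'll go lower in small steps, watching the force.

```bash
python3 -c "
from h import *
print(robot.grip_point_offset)"; python3 -m inch '[0,0,15,0,60, 0,0,15,0,60, 0,0,15,0,60, 0,0,15,0,60, 0,0,15,0,60, 0,0,15,0,60, 0,0,15,0,60, 0,0,15,0,60, 0,0,15,0,60, 0,0,0,0,60]' 50; python3 -m inch '[1,0,-4,0,60, 1,0,-8,0,60, 1,0,-8,0,60]';python3 -m inch '[0,0,-4,0,60, 0,0,-8,0,60, 0,0,-8,0,60]'
```

```text
0.0188
t: 13.32
tool_pos: [0.4701, -0.0785, 0.0985]
orientation: [3.14, 0.002, 0.008]
force: [0.5, 0.1, 0.6]
opening: 0.0552
gripper_force: 0.0
t: 13.57
tool_pos: [0.4682, -0.0777, 0.0869]
orientation: [-3.141, -0.002, 0.003]
force: [-0.4, 0.9, 0.1]
opening: 0.0558
gripper_force: 0.0
t: 13.82
tool_pos: [0.4685, -0.0778, 0.0792]
orientation: [-3.141, -0.002, 0.001]
force: [1.1, -0.1, -0.6]
opening: 0.0558
gripper_force: 0.0
```

There's no contact with the TCP 16 mm below the deck, so the offset is confirmed. Closing.

```bash
python3 -m inch '[0,0,0,0,0, 0,0,0,0,0, 0,0,0,0,0, 0,0,0,0,0, 0,0,0,0,0, 0,0,0,0,0, 0,0,0,0,0]' 50
```

```text
t: 14.4
tool_pos: [0.4691, -0.0779, 0.0801]
orientation: [3.142, 0.002, 0.001]
force: [-0.0, 1.0, 1.8]
opening: 0.0311
gripper_force: 50.0
```

```bash
python3 -m inch '[0,0,8,0,0, 0,0,16,0,0, 0,0,35,0,0, 0,0,50,0,0, -10,40,50,0,0, -20,80,50,0,0, -30,115,50,0,0, -40,143,50,0,0, -40,143,50,0,0, -40,143,50,0,0]' 50; python3 - <<'E'
from h import *
c=cam("wrist");s=robot.read_state();print(s["tool_pos"],s["opening"])
h=cv2.cvtColor(c["image"],cv2.COLOR_BGR2HSV);m=((h[...,0]<25)&(h[...,1]>90)&(h[...,2]>90)).astype(np.uint8)
for k in cv2.findContours(m,0,1)[0]:
    if cv2.contourArea(k)>150:print(cv2.boundingRect(k),cv2.contourArea(k))
# tray interior/outline
H,S,V=cv2.split(h);g=((S<60)&(V<135)).astype(np.uint8)[90:240,200:430]
for k in cv2.findContours(g,0,1)[0]:
    if cv2.contourArea(k)>1500:
        P=np.array([onz(c,p[0][0]+200,p[0][1]+90,.018)[:2]*1000 for p in k]);print(P.min(0).round(),P.max(0).round(),cv2.contourArea(k))
E
```

```text
t: 15.23
tool_pos: [0.4289, 0.0662, 0.1308]
orientation: [3.141, 0.007, 0.002]
force: [0.0, 1.0, -1.4]
opening: 0.031
gripper_force: 50.0
[0.42926305 0.06518153 0.13071584] 0.0306903310940361
(147, 370, 366, 30) 7948.5
(369, 296, 14, 60) 270.0
(245, 296, 14, 60) 372.0
(305, 293, 23, 17) 162.0
(176, 260, 26, 19) 362.0
(478, 224, 95, 60) 1841.0
(287, 215, 55, 68) 2904.0
(630, 173, 10, 33) 154.0
(242, 0, 126, 110) 5008.0
[370.  13.] [486. 124.] 9823.0
```

The bushing is held and out of the block, and the arm is over the tray's centre at about (428,67). Lowering.

```bash
python3 -m inch '[0,1,-40,0,0, 0,1,-80,0,0, 0,1,-110,0,0, 0,1,-122,0,0, 0,1,-126,0,0, 0,1,-128,0,0, 0,1,-128,0,0]' 50; python3 -m inch '[0,0,-2,0,0, 0,0,-2,0,0]';  python3 -m inch '[0,0,-2,0,0, 0,0,-2,0,0]'
```

```text
t: 15.87
tool_pos: [0.4299, 0.0653, 0.0026]
orientation: [3.141, -0.0, 0.001]
force: [-0.2, 0.5, 0.1]
opening: 0.0312
gripper_force: 50.0
t: 16.03
tool_pos: [0.4304, 0.0659, 0.0012]
orientation: [-3.142, -0.001, -0.004]
force: [0.8, 0.1, -0.2]
opening: 0.0307
gripper_force: 50.0
t: 16.2
tool_pos: [0.4294, 0.0661, -0.0017]
orientation: [-3.142, -0.002, -0.002]
force: [0.2, -0.1, -0.9]
opening: 0.0309
gripper_force: 50.0
```

```bash
python3 -m inch '[0,0,-1,0,0, 0,0,-1,0,0]'|sed -n '2p;4p'; python3 -m inch '[0,0,-1,0,0, 0,0,-1,0,0]'|sed -n '2p;4p'; python3 -m inch '[0,0,-1,0,0, 0,0,-1,0,0]'|sed -n '2p;4p'
```

```text
tool_pos: [0.429, 0.0661, -0.0031]
force: [-0.4, 0.2, -1.0]
tool_pos: [0.4288, 0.0661, -0.0043]
force: [0.3, 0.6, -0.5]
tool_pos: [0.4292, 0.0662, -0.0045]
force: [-3.2, 0.7, 8.1]
```

Contact at about 8 N. I'm releasing to 55 %, rising, and checking.

```bash
python3 -m inch '[0,0,0,0,55, 0,0,0,0,55, 0,0,0,0,55, 0,0,0,0,55, 0,0,20,0,55, 0,0,60,0,55, 0,0,100,0,55, 0,0,140,0,55, 0,0,150,0,55, 0,0,150,0,55]'; python3 - <<'E'
from h import *
def find(c,box,f,area=8):
  x0,y0,x1,y1=box;h=cv2.cvtColor(c["image"],cv2.COLOR_BGR2HSV)[y0:y1,x0:x1]
  for k in cv2.findContours(f(h).astype(np.uint8),0,1)[0]:
    if cv2.contourArea(k)>area:
      x=cv2.boundingRect(k);yield (x[0]+x0,x[1]+y0,x[2],x[3])
br=lambda h:(h[...,0]<25)&(h[...,1]>90)&(h[...,2]>90)
face=lambda h:(h[...,0]<14)&(h[...,1]>110)&(h[...,2]>120)
w=cam("wrist");s=cam("scene")
for x in find(w,(200,120,440,240),br,100):print("w",x)
for x in find(w,(200,120,440,240),face,50):print("wface",x,onz(w,x[0]+x[2]/2-.5,x[1]+x[3]/2-.5,.036).round(4))
for x in find(s,(222,200,290,245),br):print("s",x)
p=[.429,.066]
print([proj(w,p+[z]).round(1).tolist() for z in(.004,.02,.036)],[proj(s,p+[z]).round(1).tolist() for z in(.004,.036)])
yl=lambda h:(h[...,0]>15)&(h[...,0]<35)&(h[...,1]>150)
dk=lambda h:h[...,2]<45
for x in find(s,(370,180,460,300),yl,20):print("tool yellow scene",x)
for x in find(s,(385,175,415,225),dk,20):print("grip scene",x)
for q in((.428,-.301,.003),(.428,-.301,.196),(.436,-.373,.003),(.436,-.373,.151)):print(proj(s,q).round(1))
E
```

```text
t: 17.53
tool_pos: [0.432, 0.0662, 0.1493]
orientation: [-3.141, -0.002, -0.013]
force: [0.6, -0.2, -0.1]
opening: 0.0512
gripper_force: 0.0
w (299, 171, 30, 34)
wface (303, 181, 21, 20) [0.4294 0.067  0.036 ]
s (239, 237, 15, 8)
s (247, 219, 14, 17)
s (264, 200, 26, 19)
[[314.0, 183.3], [314.0, 186.9], [314.0, 190.9]] [[254.9, 232.6], [254.0, 221.2]]
tool yellow scene (380, 212, 58, 86)
grip scene (389, 190, 14, 24)
[390.6 277.5]
[397.5 189.8]
[426.2 286.6]
[434.4 219. ]
```

Both views place the bushing upright at the tray's centre and the tool upright on the mat, with the gripper clear of everything.

```bash
python3 -c "
from plant import job
print(job.close_job())"
```

```text
the job is handed in; nothing more can be done
None
```

I handed the job in at about 18 s without seeing a verdict: by the last camera measurements the bushing stands upright in the tray about 2 mm from its centre and the push-out tool upright on its mat, the tape rolls were never touched, and I viewed 13 pictures, over the limit of 10.

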